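# Turn the cart wheel until its valve is at the top

### The arm

A 7-joint arm with a two-finger parallel gripper is mounted at the origin on the work surface. World frame = base frame: x ahead of the robot, y to its left, z up, the work surface at z = 0. Lengths are in m, angles in rad, forces in N, time in s.
With the tool pointing down it reaches from about 0.4 to 0.85 m from the base axis. Payload 10.4 kg.
Tool frame: the origin (TCP) lies between the finger pads; the fingertips stand 8 mm ahead of it and the grasp point (between the pads) lies 11 mm behind it; z points along the fingers, y is the direction in which the jaws open and shut (so a half turn about z gives the same grasp; the last joint's range is limited). The gripper opens to 85 mm and grips with 20 to 120 N. Pads are 22 mm wide; open, the fingers measure 114 mm over their backs; the gripper's body (76 mm by 85 mm) begins 54 mm behind the grasp point. The pads swing forward as they close: fully open they stand 13 mm farther back than shut.
Start: joints at [-0.023, 0.332, -0.065, 1.46, 0.022, 1.35, -0.088], TCP at [0.625, 0, 0.239] pointing down, gripper open.
Joint ranges: [-2.6, 2.6], [-0.5, 2.12], [-1.47, 1.34], [0.16, 2.42], [-1.27, 4.41], [0.06, 2.06], [-2.6, 2.6]. Speed limits (rad/s): [2.22, 2.22, 2.79, 2.79, 3.14, 3.14, 3.14].

### API

Orientations are given as a 3x3 rotation matrix whose columns are the frame's x, y, z axes.
In Python, from cell import ctrl gives the robot as it stands.
- The arm moves only by the shell command python3 -m inch 'ROWS' [FORCE]. ROWS is JSON, one flat list of numbers, 7 for each row, row after row: the shift along the tool's x, y, z in cm, then the turn, a rotation vector about the tool's x, y, z in rad, then the opening, from -1 (shut) to 1 (fully open), so that 0 is half open. In form: [tx, ty, tz, wx, wy, wz, hand, tx, ty, tz, wx, wy, wz, hand, ...]. A call has 1 to 5 rows; each row is the pose to reach, as a shift and turn from the pose commanded when the call began, along the tool's axes at that moment; what a row does not reach only later rows make up. A row lasts 1/8 s, in which the tool goes at most 62.5 mm and 10.7 degrees, less where a joint would pass 70% of its speed; a pose out of reach is approached as far as the arm can. A call with a gripper value outside its range is refused whole. The fingers move at their own pace and stop on an object; FORCE is the grip in N (left out, the last holds). Time passes only in rows, so rows that repeat a pose let the fingers close. It gives the time, the measured TCP pose, the force and the opening at its end, in the units of the state.
- ctrl.state(): the state, without advancing time (a new reading comes with each control period).
- ctrl.read_camera(name): name is "scene" or "side" or "wrist"; returns the picture (400x640x3 uint8, blue, green, red); there is no depth.
- ctrl.camera_params(name): a dict with "fx", "fy", "cx", "cy" (pixels), "xyz" and "orientation" of the camera in the world. Camera axes: x right, y down, z forward; pixel columns grow to the right and rows downward; lengths in m; the calibration is good to about 2 mm. A picture is of the moment at which its call begins: read the wrist's pose just before it. camera_params takes no time and is no camera call; for the wrist camera it gives the pose at the moment of the call.
- ctrl.finish_job(): hands the job in, once; it reports no verdict.
The state is a dict: "time_s": time; "joint_pos": joint angles; "dq": joint speeds; "joint_efforts": joint torques, N m; "tool_pos": TCP position; "ee_rot": TCP orientation; "wrist_force": force on the tool from outside, world axes, zero at the start; "ft_torque": the same for the moment, N m; "grip_width": finger opening in m.
Only numpy, scipy, OpenCV 4.12 (cv2) and the standard library are available. Lean on these libraries where they do the work, as an engineer would, in place of code of your own. Each camera call takes 0.05 s, during which the arm holds its last target. There are 200 camera calls.

### The job

Turn the wheel in its stand until the red-capped tyre valve is at the very top, so that the line from the hub out to the valve points straight up the wheel's slope, ready for the pump. Do it by gently pushing on the blue spokes with the fingertips, one after another as they come round: do not take hold of the wheel or set it spinning, keep your hand off the tyre, rim and valve, and leave the pump, jar, plant pot and spanner where they are. Finish with the wheel at rest and the hand clear of it.

Things in the scene. Friction and masses are not known exactly. Their poses are not given: they have to be found in the camera images.
- stand: Fixed grey wheel stand. Origin: centre of the underside of its base plate (200 mm along x, 400 mm along y, 12 mm thick) on the table; x points away from the robot (yaw within 0.3 rad), y left, z up. In these axes the wheel leans back: its face looks along n = (-0.574, 0, 0.819), and up the slope in its plane is u = (0.819, 0, 0.574). Posts stand at y = 173 to 187 mm either side.
- hub (a point): Hub centre H: on the axle, in the wheel's middle plane, fixed to the stand 150 mm above its origin. Axes as the stand's.
- front_bar (a point): Middle of a fixed aluminium flat bar, 12 mm wide and 6 mm thick, along the stand's y from post to post, 28 mm from H along n, before the wheel (its twin lies 28 mm behind it). It crosses the face from nine to three o'clock and splits it into an upper and a lower half: a finger between the spokes cannot pass it. The nut on it has radius 9 mm and ends 37 mm before the middle plane.
- wheel (a joint): Wheel angle q in rad, no stops: 0 or a whole turn when the valve is at the top; grows anticlockwise seen from the robot. From H the valve lies along cos(q) u + sin(q) y (y: the stand's y, left; u: up the slope, see stand). Starts between 2.5 and 3.8. Stiff axle (about 0.25 N m of friction, 4 N at a spoke's middle): the wheel stays where it is left.
- spokes: Blue hub and five straight blue spokes, turning with the wheel. Origin H, z along n, x towards the valve. Hub radius 26 mm, 36 mm long. Spokes at 36, 108, 180, 252 and 324 degrees from the valve, each 12 mm wide and 14 mm deep (7 mm either side of the middle plane), free from radius 26 to 103 mm.
- tyre: Black tyre with the blue rim and the valve, turning with the wheel. Origin H, z along n, x towards the valve. Outer radius 150 mm, 40 mm thick (20 mm either side of the middle plane); the rim's inner radius is 103 mm.
- valve (a point): The valve: brass stem with a red cap, 13 mm in diameter, sticking out of the rim towards the hub from radius 103 to 82 mm in the middle plane, midway between two spokes. This point lies on the cap, 90 mm from H.
- pump: Bystander: loose hand pump lying on the table, aluminium barrel 28 mm in diameter, black end cap and black T-handle 90 mm wide, 240 mm long along its x. Origin under the barrel.
- jar: Bystander: loose screw-cap jar, 60 mm in diameter, 80 mm high, green cap. Origin at the centre of its underside.
- pot: Bystander: loose terracotta pot with a seedling, 76 mm in diameter at the top, pot 65 mm high, about 130 mm with the leaves. Origin at the centre of its underside.
- spanner: Bystander: loose steel spanner 150 mm long, lying flat before the stand. Origin under its middle, x along it.

How it is judged:
By the outcome, as a careful person would: the job done as asked, in the order asked, and still so for the second after the job is handed in, with the robot touching nothing.
It also fails if it takes over 51 s, if anything falls off the work surface, if the arm or the gripper's body presses on something with over 40 N, if the wrist force passes 120 N, or if a joint passes its speed limit or range.

## Working session

There is one attempt and no reset: what is moved stays moved. The work goes in short steps, Python scripts to look and compute and a shell command to move; the robot and the scene stay as the last step left them, time stands still between calls to the robot, and variables do not carry over. Pictures are saved under pics/ and viewed, about 8 in all and at most 12, crops included, and the job is handed in when it is done.

```bash
ls; mkdir -p pics
python3 - <<'E'
from cell import ctrl
import cv2,numpy as np
for n in("scene","side","wrist"):
    p=ctrl.camera_params(n);print(n,{k:np.round(v,4).tolist() for k,v in p.items()})
    cv2.imwrite(f"pics/{n}0.png",ctrl.read_camera(n))
a=cv2.imread("pics/scene0.png");b=cv2.imread("pics/side0.png")
cv2.imwrite("pics/both0.png",cv2.resize(np.vstack([a,b]),(480,600)))
s=ctrl.state();print(s["time_s"],s["tool_pos"],s["ee_rot"],s["grip_width"])
E
```

```text
pics
scene {'fx': 501.581, 'fy': 501.581, 'cx': 310.3539, 'cy': 202.2096, 'xyz': [1.0954, -0.5188, 0.9958], 'orientation': [[0.6949, 0.5616, -0.4492], [0.7189, -0.5269, 0.4534], [0.0179, -0.638, -0.7699]]}
side {'fx': 474.8902, 'fy': 474.8902, 'cx': 316.9142, 'cy': 200.9256, 'xyz': [-0.1103, -0.8855, 0.7941], 'orientation': [[0.8049, -0.2883, 0.5187], [-0.5934, -0.3997, 0.6986], [0.0059, -0.8701, -0.4928]]}
wrist {'fx': 351.5605, 'fy': 351.5605, 'cx': 321.8411, 'cy': 195.0881, 'xyz': [0.6251, 0.0711, 0.373], 'orientation': [[1.0, 0.0003, 0.0001], [0.0003, -0.96, -0.28], [0.0, 0.28, -0.96]]}
0.15 [ 6.24724319e-01 -1.21817486e-05  2.38698266e-01] [[ 2.61263459e-05  9.99999406e-01 -1.08989038e-03]
 [ 9.99999998e-01 -2.61807911e-05 -4.99404852e-05]
 [-4.99689897e-05 -1.08988907e-03 -9.99999405e-01]] 0.08530656395969029
```

View pics/scene0.png

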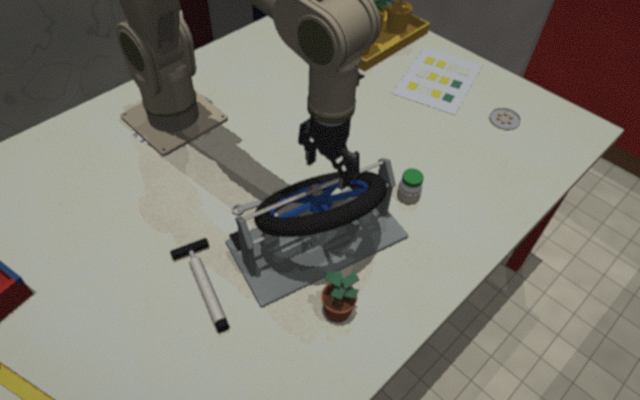

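View pics/side0.png

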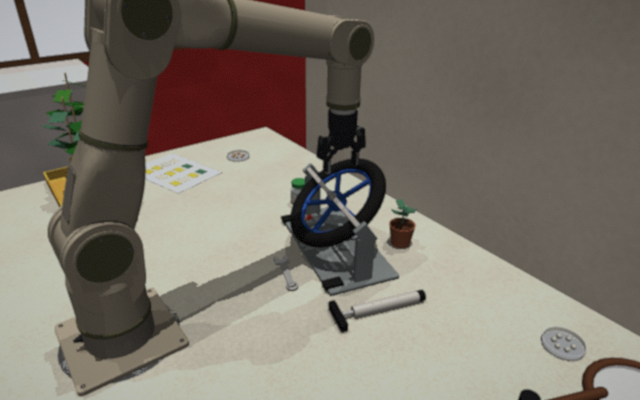

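The scene view shows the plate with corners near (228,245), (264,299) and (406,237), the jar at (411,185), the pot at (339,295) and the pump at (205,285). The side view shows the wheel face with its hub near (337,205) and a red spot near (309,217). I'll zoom in for detail.

Run:
```python
import cv2,numpy as np
a=cv2.imread("pics/scene0.png")[150:310,210:420];b=cv2.imread("pics/side0.png")[150:300,260:410]
a=cv2.resize(a,None,fx=3,fy=3,interpolation=2)[:, :];cv2.imwrite("pics/c_scene.png",cv2.resize(a,(787,600)))
cv2.imwrite("pics/c_side.png",cv2.resize(b,(600,600),interpolation=2))
```

```text
(no output)
```

View pics/c_side.png

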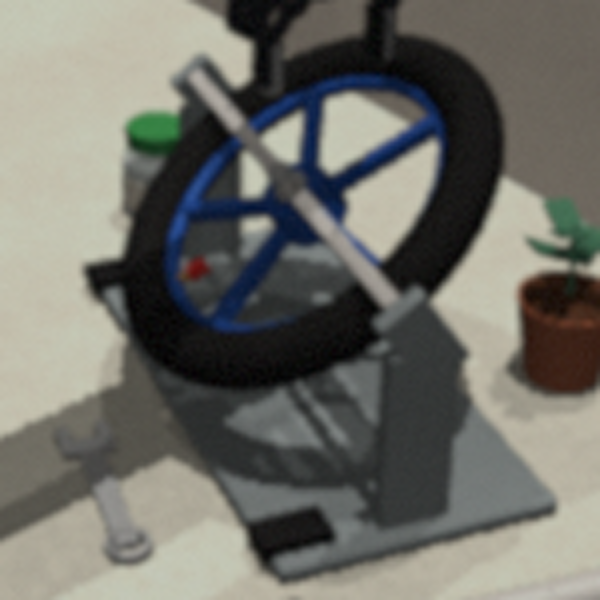

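View pics/c_scene.png

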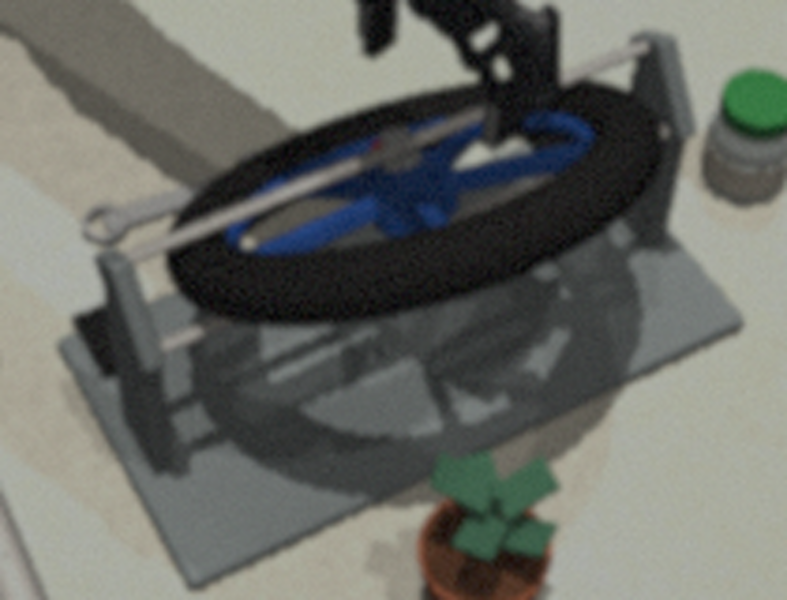

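Side crop: hub at about (300,212) crop px, valve cap at (196,268), plate corners at (553,500) and (283,575). Scene crop: plate corners at (65,343), (193,578) and (742,322). The fingers hang over the upper part of the wheel.

```bash
cat > h.py <<'E'
from cell import ctrl
import cv2,numpy as np
def ray(n,uv,p=None):
    p=p or ctrl.camera_params(n);R=np.array(p["orientation"]);d=R@[(uv[0]-p["cx"])/p["fx"],(uv[1]-p["cy"])/p["fy"],1]
    return np.array(p["xyz"]),d
def hit(n,uv,P,N,p=None):
    o,d=ray(n,uv,p);return o+d*(np.dot(P-o,N)/np.dot(d,N))
def proj(n,X,p=None):
    p=p or ctrl.camera_params(n);c=np.array(p["orientation"]).T@(np.array(X)-p["xyz"]);return np.array([p["fx"]*c[0]/c[2]+p["cx"],p["fy"]*c[1]/c[2]+p["cy"]])
def stand(o,yaw):
    c,s=np.cos(yaw),np.sin(yaw);R=np.array([[c,-s,0],[s,c,0],[0,0,1]])
    H=np.array([o[0],o[1],.15]);return H,R@[-.574,0,.819],R@[.819,0,.574],R@[0,1,0]
E
python3 - <<'E'
from h import *
top=np.array([0,0,.012]);z=np.array([0,0,1])
k=3.748
S=[hit("scene",(210+u/k,150+v/k),top,z) for u,v in((65,343),(193,578),(742,322))]
T=[hit("side",(260+u/4,150+v/4),top,z) for u,v in((553,500),(283,575))]
for x in S+T:print(x.round(4))
c=(S[0]+S[2])/2;d=S[2]-S[1];yaw=np.arctan2(-d[0],d[1]);print(c,yaw,np.linalg.norm(d),np.linalg.norm(S[0]-S[1]))
H,n,u,y=stand(c,yaw);print(H,proj("side",H),proj("scene",H),proj("side",H+.037*n))
m=cv2.inRange(cv2.cvtColor(cv2.imread("pics/side0.png")[205:230,295:325],cv2.COLOR_BGR2HSV),(0,140,60),(8,255,255))
v,uu=np.nonzero(m);print(len(v),uu.mean()+295,v.mean()+205)
X=hit("side",(uu.mean()+295,v.mean()+205),H,n)-H;print(X@u,X@y,np.arctan2(X@y,X@u)%(2*np.pi))
E
```

```text
[ 0.4735 -0.1684  0.012 ]
[ 0.6559 -0.2174  0.012 ]
[0.7596 0.1593 0.012 ]
[ 0.652  -0.2192  0.012 ]
[ 0.463  -0.1736  0.012 ]
[ 0.6165584  -0.00454048  0.012     ] -0.2685706689317844 0.3907639359445361 0.18890083967337365
[ 0.6165584  -0.00454048  0.15      ] [338.0966513  200.47194097] [320.31739307 202.04946648] [331.21033021 192.09085193]
18 308.6111111111111 216.88888888888889
-0.09300060408836468 0.02895771998693731 2.8397363875193147
```

```bash
cat >> h.py <<'E'
from scipy.spatial.transform import Rotation as Ro
def want(H,n,u,y): return np.column_stack([y,u,-n])
def rel(pos,R=None):
    s=ctrl.state();A=np.array(s["ee_rot"]);R=A if R is None else R
    return np.round(A.T@(np.array(pos)-s["tool_pos"])*100,2),np.round(Ro.from_matrix(A.T@R).as_rotvec(),4)
E
python3 - <<'E'
from h import *
H,n,u,y=stand((.613,-.004),-.263)
print(rel(H+.12*n+.05*u,want(H,n,u,y)))
E
```

```text
(array([ 0.33, -3.87, -3.82]), array([-0.6088, -0.0802,  0.2548]))
```

```bash
python3 -m inch '[0,-2,-4,0,0,0,-1, 0.33,-3.87,-3.82,-0.609,-0.08,0.255,-1, 0.33,-3.87,-3.82,-0.609,-0.08,0.255,-1, 0.33,-3.87,-3.82,-0.609,-0.08,0.255,-1, 0.33,-3.87,-3.82,-0.609,-0.08,0.255,-1]'
python3 -m inch '[0,0,0,0,0,0,-1,0,0,0,0,0,0,-1]'
python3 - <<'E'
from h import *
H,n,u,y=stand((.613,-.004),-.263)
print(rel(H+.12*n+.05*u,want(H,n,u,y)),ctrl.state()["grip_width"])
import json
p=ctrl.camera_params("wrist");im=ctrl.read_camera("wrist");json.dump({k:np.array(v).tolist() for k,v in p.items()},open("p1.json","w"))
cv2.imwrite("pics/w1.png",im);print(proj("wrist",H,p),proj("wrist",H+.037*n,p))
E
```

```text
time_s: 0.78
tool_pos: [0.5852, 0.0038, 0.2775]
ee_rot: [[0.26, 0.787, 0.559], [0.966, -0.213, -0.149], [0.002, 0.578, -0.816]]
wrist_force: [0.3, -0.9, 0.8]
grip_width: 0.0002
time_s: 1.02
tool_pos: [0.5867, 0.003, 0.278]
ee_rot: [[0.26, 0.791, 0.554], [0.966, -0.213, -0.149], [0.0, 0.574, -0.819]]
wrist_force: [-0.1, 1.1, -0.2]
grip_width: 0.0004
(array([ 0.01, -0.12,  0.04]), array([-0.0002, -0.0004, -0.0002])) 0.00042525557192428027
[253.25372057 191.18351972] [242.66218468 206.44518879]
```

View pics/w1.png

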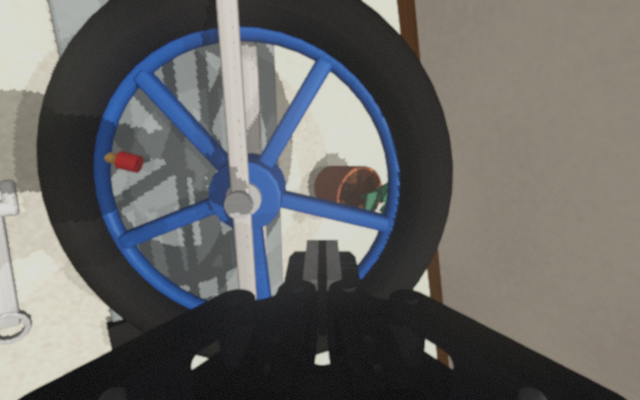

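The wrist view shows the wheel head-on, with image right up the slope. The nut is at (240,201), the bar runs from (228,0) to (246,290), and the valve cap is at (128,161). The shut fingertips are at (322,245).

```bash
cat >> h.py <<'E'
def redpx(im,roi=None):
    m=cv2.inRange(cv2.cvtColor(im,cv2.COLOR_BGR2HSV),(0,170,80),(6,255,255))+cv2.inRange(cv2.cvtColor(im,cv2.COLOR_BGR2HSV),(174,170,80),(180,255,255))
    k,l,st,c=cv2.connectedComponentsWithStats(m)
    return [(st[i,4],c[i].round(1)) for i in np.argsort(-st[1:,4])[:3]+1]
E
python3 - <<'E'
from h import *
import json
p=json.load(open("p1.json"));H,n,u,y=stand((.613,-.004),-.263)
a=hit("w",(228,0),H+.031*n,n,p);b=hit("w",(246.5,290),H+.031*n,n,p);d=a-b
print("bar dir in u,y",d@u,d@y,np.arctan2(-d@u,d@y), "bar u offset",(a-H)@u,(b-H)@u)
c=hit("w",(240,201),H+.037*n,n,p)-H;print("hub off u,y",c@u,c@y)
# rim fit by blue mask
im=cv2.imread("pics/w1.png");hs=cv2.cvtColor(im,cv2.COLOR_BGR2HSV);m=cv2.inRange(hs,(100,120,60),(125,255,255))
vv,uu=np.nonzero(m);P=np.array([hit("w",q,H,n,p)-H for q in zip(uu,vv)]);
r=np.hypot(P@u,P@y);print(np.percentile(r,[50,99]))
for s,c in redpx(im):
    print(s,c);
    for off in(0,.0065):
        X=hit("w",c,H+off*n,n,p)-H;print(X@u,X@y)
E
```

```text
bar dir in u,y 0.0006549380314146557 0.18698522399295522 -0.003502604853550653 bar u offset -0.0019790964596877445 -0.0026340344911023996
hub off u,y -0.0014911974694054543 0.00371001072615332
[0.10311759 0.11792522]
267 [125.3 160.8]
-0.09256640357403179 0.02316881539297402
-0.08889423188063007 0.024388649819027178
1 [138. 158.]
-0.08295355063719917 0.02524056103669232
-0.0795266892458527 0.026407526605499686
```

```bash
cat >> h.py <<'E'
F=stand((.6117,.0002),-.266)
def at(th,n,r=.06):
    H,nn,u,y=F;t=np.radians(th);return H+r*(np.cos(t)*u+np.sin(t)*y)+n*nn
def where():
    H,n,u,y=F;d=np.array(ctrl.state()["tool_pos"])-H;print("t",ctrl.state()["time_s"],"y,u,n mm",(np.array([d@y,d@u,d@n])*1e3).round(1),"th",np.degrees(np.arctan2(d@y,d@u)).round(1),"F",np.round(ctrl.state()["wrist_force"],1))
def valve(n="wrist",save=None,off=.003):
    H,nn,u,y=F;p=ctrl.camera_params(n);im=ctrl.read_camera(n)
    if save:cv2.imwrite(save,im)
    for s,c in redpx(im):
        X=hit(n,c,H+off*nn,nn,p)-H;r=np.hypot(X@u,X@y)
        if s>8 and .07<r<.105:print(n,s,c,"r",r.round(4),"q deg",np.degrees(np.arctan2(X@y,X@u)).round(1))
E
python3 - <<'E'
from h import *
where();valve();valve("side");print(rel(at(20,.05)),rel(at(20,0),want(*F)))
for th in (20,10,0,-10,-20,-30,-40,-50,-60):print(th,(6*np.sin(np.radians(th))).round(2),(6*np.cos(np.radians(th))).round(2))
E
```

```text
t 1.075 y,u,n mm [ -3.9  53.3 118.9] th -4.2 F [ 0.3 -0.6  0.4]
wrist 272 [125.  160.9] r 0.0904 q deg 167.2
(array([2.42, 0.33, 6.88]), array([0., 0., 0.])) (array([ 2.41,  0.32, 11.88]), array([ 0.0002, -0.002 ,  0.0015]))
20 2.05 5.64
10 1.04 5.91
0 0.0 6.0
-10 -1.04 5.91
-20 -2.05 5.64
-30 -3.0 5.2
-40 -3.86 4.6
-50 -4.6 3.86
-60 -5.2 3.0
```

```bash
python3 -m inch '[2.4,0.3,3,0,0,0,-1, 2.4,0.3,7,0,0,0,-1, 2.4,0.3,9.5,0,0,0,-1, 2.4,0.3,11.9,0,0,0,-1, 2.4,0.3,11.9,0,0,0,-1]'; python3 -c "
from h import *
where();valve(save='pics/w2.png')"
```

```text
time_s: 1.8
tool_pos: [0.6609, 0.0072, 0.1797]
ee_rot: [[0.261, 0.792, 0.552], [0.965, -0.214, -0.15], [-0.001, 0.572, -0.82]]
wrist_force: [0.1, -0.7, -0.6]
grip_width: 0.0003
t 1.8 y,u,n mm [19.7 54.4 -1.8] th 19.9 F [ 0.1 -0.7 -0.6]
wrist 208 [  4.  271.5] r 0.0782 q deg 165.0
```

View pics/w2.png

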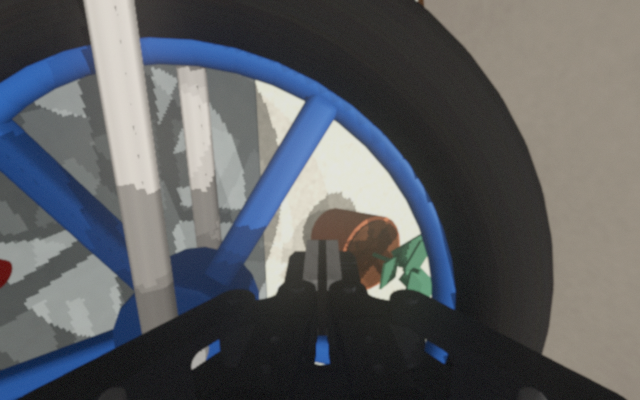

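The finger is cleanly between two spokes at the fingertip (322,245). Next is a gentle clockwise push along the arc.

```bash
python3 -m inch '[-0.6,0.18,0,0,0,0,-1, -1.2,0.3,0,0,0,0,-1, -1.85,0.36,0,0,0,0,-1, -2.45,0.35,0,0,0,0,-1, -3.1,0.27,0,0,0,0,-1]'; python3 -c "
from h import *
where();valve()"
```

```text
time_s: 2.48
tool_pos: [0.6552, -0.0207, 0.1838]
ee_rot: [[0.258, 0.79, 0.557], [0.966, -0.212, -0.146], [0.002, 0.576, -0.818]]
wrist_force: [-0.4, 6.8, -0.6]
grip_width: 0.0001
t 2.475 y,u,n mm [-8.7 58.3  0.5] th -8.5 F [-0.4  6.8 -0.6]
```

```bash
python3 -m inch '[-0.61,-0.14,0,0,0,0,-1, -1.21,-0.35,0,0,0,0,-1, -1.78,-0.61,0,0,0,0,-1, -2.32,-0.94,0,0,0,0,-1, -2.82,-1.31,0,0,0,0,-1]'; python3 -c "
from h import *
where();valve();valve('side')"; python3 -m inch '[-0.38,-0.35,0,0,0,0,-1,-0.74,-0.74,0,0,0,0,-1,-0.74,-0.74,0,0,0,0,-1]'; python3 -c "
from h import *
where();valve(save='pics/w3.png');valve('side',save='pics/s3.png');print(rel(at(-52,0)))"
```

```text
time_s: 3.15
tool_pos: [0.6383, -0.0454, 0.1771]
ee_rot: [[0.258, 0.789, 0.558], [0.966, -0.212, -0.147], [0.002, 0.577, -0.817]]
wrist_force: [3.1, 5.9, 2.4]
grip_width: -0.0002
t 3.15 y,u,n mm [-37.   46.4   0.6] th -38.6 F [3.1 5.9 2.4]
wrist 187 [43.2  2.8] r 0.0788 q deg 127.1
time_s: 3.62
tool_pos: [0.6298, -0.0525, 0.1721]
ee_rot: [[0.26, 0.789, 0.556], [0.966, -0.213, -0.149], [0.001, 0.576, -0.818]]
wrist_force: [2.2, 2.2, 2.1]
grip_width: 0.0004
t 3.625 y,u,n mm [-46.1  38.3   0.1] th -50.2 F [2.2 2.2 2.1]
(array([-0.12, -0.14,  0.  ]), array([0., 0., 0.]))
```

View pics/w3.png

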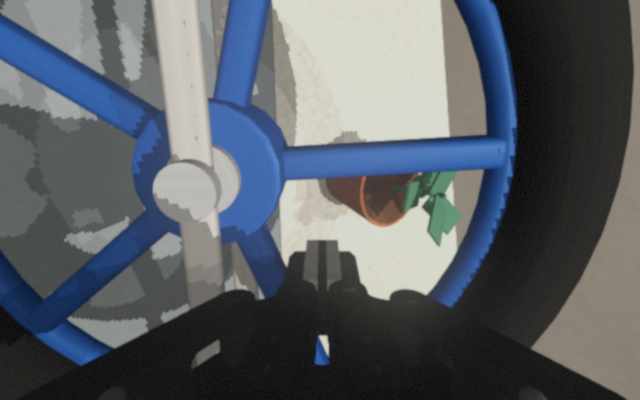

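The next spoke runs from the hub to (505,152), almost straight up the slope at about +3°. The hub and bar are clear of the fingers. I'll lift, step over it, and come down behind it.

```bash
python3 -m inch '[0.3,0.3,0,0,0,0,-1, 0.3,0.3,-5,0,0,0,-1, 4,1,-5.5,0,0,0,-1, 8.1,1,-5.5,0,0,0,-1, 8.1,1,-5.5,0,0,0,-1]'; python3 -c "
from h import *
where();valve();valve('side');valve('scene')
print(rel(at(36,0)))
p=ctrl.camera_params('wrist');im=ctrl.read_camera('wrist');H,n,u,y=F
# blue polar histogram at r=60..75, front face plane
for a in range(-80,81,4):
    s=[]
    for b in range(-80,81,1):pass
m=cv2.inRange(cv2.cvtColor(im,cv2.COLOR_BGR2HSV),(100,120,50),(125,255,255))
A=np.arange(-80,200,1.);h=[]
for a in A:
    k=0
    for r in (.06,.07,.08,.09):
        t=np.radians(a);q=proj('w',H+r*(np.cos(t)*u+np.sin(t)*y)+.006*n,p).astype(int)
        if 0<=q[0]<640 and 0<=q[1]<400:k+=m[q[1],q[0]]>0
    h.append(k)
print([(int(a),k) for a,k in zip(A,h) if k>1])"
```

```text
time_s: 4.35
tool_pos: [0.6284, 0.0353, 0.2223]
ee_rot: [[0.256, 0.791, 0.556], [0.967, -0.21, -0.146], [0.001, 0.575, -0.818]]
wrist_force: [-0.9, -0.6, -0.7]
grip_width: 0.0
t 4.35 y,u,n mm [38.2 47.1 55.3] th 39.1 F [-0.9 -0.6 -0.7]
wrist 239 [165.3 150.6] r 0.0874 q deg 114.5
wrist 175 [176.6 145.7] r 0.0874 q deg 110.0
scene 18 [344.7 184.3] r 0.0814 q deg 108.0
(array([0.16, 0.13, 5.45]), array([0., 0., 0.]))
[(-1, np.int64(3)), (0, np.int64(3)), (1, np.int64(3)), (2, np.int64(3)), (3, np.int64(3)), (4, np.int64(3)), (5, np.int64(3)), (6, np.int64(3)), (7, np.int64(3)), (8, np.int64(2)), (71, np.int64(2)), (72, np.int64(4)), (73, np.int64(4)), (74, np.int64(4)), (75, np.int64(4)), (76, np.int64(4)), (77, np.int64(4)), (78, np.int64(4)), (79, np.int64(2)), (142, np.int64(3)), (143, np.int64(4)), (144, np.int64(4)), (145, np.int64(4)), (146, np.int64(4)), (147, np.int64(4)), (148, np.int64(4)), (149, np.int64(4)), (150, np.int64(4)), (151, np.int64(4)), (152, np.int64(4)), (153, np.int64(2))]
```

Spokes measured at 3.3° and 75°, so q ≈ 111°. The gap behind the 3° spoke is free of the valve.

```bash
python3 -m inch '[0,0.1,3,0,0,0,-1, 0,0.1,5.5,0,0,0,-1, 0,0.1,5.5,0,0,0,-1, -0.7,0.4,5.5,0,0,0,-1, -1.3,0.7,5.5,0,0,0,-1]'; python3 -c "
from h import *
where()"
```

```text
time_s: 5.18
tool_pos: [0.6609, 0.0089, 0.1829]
ee_rot: [[0.261, 0.789, 0.557], [0.965, -0.213, -0.149], [0.001, 0.576, -0.817]]
wrist_force: [-0.5, -0.9, -0.1]
grip_width: -0.0
t 5.175 y,u,n mm [21.3 55.9  1. ] th 20.9 F [-0.5 -0.9 -0.1]
```

```bash
python3 -m inch '[-0.6,0.18,0,0,0,0,-1, -1.2,0.3,0,0,0,0,-1, -1.85,0.36,0,0,0,0,-1, -2.45,0.35,0,0,0,0,-1, -3.1,0.27,0,0,0,0,-1]'; python3 -m inch '[-0.61,-0.14,0,0,0,0,-1, -1.21,-0.35,0,0,0,0,-1, -1.78,-0.61,0,0,0,0,-1, -2.32,-0.94,0,0,0,0,-1, -2.82,-1.31,0,0,0,0,-1]';python3 -c "
from h import *
where();print(rel(at(-54,0)))"
```

```text
time_s: 5.8
tool_pos: [0.655, -0.0191, 0.1836]
ee_rot: [[0.257, 0.79, 0.557], [0.966, -0.212, -0.146], [0.002, 0.576, -0.818]]
wrist_force: [0.1, 6.6, -0.2]
grip_width: 0.0004
time_s: 6.42
tool_pos: [0.6382, -0.0437, 0.1771]
ee_rot: [[0.257, 0.788, 0.559], [0.966, -0.212, -0.146], [0.003, 0.578, -0.816]]
wrist_force: [3.1, 5.4, 1.6]
grip_width: 0.0001
t 6.425 y,u,n mm [-35.4  46.    0.9] th -37.6 F [3.1 5.4 1.6]
(array([-1.32, -1.07,  0.07]), array([0., 0., 0.]))
```

```bash
python3 -m inch '[-0.5,-0.4,0,0,0,0,-1, -1.0,-0.9,0,0,0,0,-1, -1.15,-1.0,0,0,0,0,-1, -1.15,-1.0,0,0,0,0,-1]'; python3 -c "
from h import *
where()"; python3 -m inch '[0.3,0.3,0,0,0,0,-1, 0.3,0.3,-5,0,0,0,-1, 4,1.5,-6,0,0,0,-1, 6.7,1.6,-6,0,0,0,-1, 6.7,1.6,-6,0,0,0,-1]'
cat >> h.py <<'E'
def spokes(off=.006,save=None):
    p=ctrl.camera_params('wrist');im=ctrl.read_camera('wrist');H,n,u,y=F
    if save:cv2.imwrite(save,im)
    m=cv2.inRange(cv2.cvtColor(im,cv2.COLOR_BGR2HSV),(100,120,50),(125,255,255))
    A=np.arange(-120,240,.5);h=[]
    for a in A:
        t=np.radians(a);q=[proj('w',H+r*(np.cos(t)*u+np.sin(t)*y)+off*n,p).astype(int) for r in(.065,.075,.085)]
        h.append(sum(m[v,w]>0 for w,v in q if 0<=w<640 and 0<=v<400)>=2)
    A=A[h]
    for g in np.split(A,np.nonzero(np.diff(A)>3)[0]+1):print("spoke",g.mean().round(1),"width",np.ptp(g) if len(g) else 0)
E
python3 -c "
from h import *
where();spokes(save='pics/w4.png');valve();valve('scene');valve('side');print(rel(at(18,0,.055)))"
```

```text
time_s: 6.92
tool_pos: [0.6269, -0.0541, 0.1708]
ee_rot: [[0.26, 0.789, 0.557], [0.966, -0.213, -0.149], [0.001, 0.577, -0.817]]
wrist_force: [1.9, 2.8, 2.0]
grip_width: -0.0003
t 6.925 y,u,n mm [-48.3  35.6   0.4] th -53.6 F [1.9 2.8 2. ]
time_s: 7.55
tool_pos: [0.623, 0.0179, 0.2276]
ee_rot: [[0.258, 0.791, 0.555], [0.966, -0.211, -0.148], [0.0, 0.574, -0.819]]
wrist_force: [-0.0, -1.5, -0.6]
grip_width: -0.0001
t 7.55 y,u,n mm [20.  49.7 60. ] th 21.9 F [-0.  -1.5 -0.6]
spoke -0.8 width 7.5
spoke 71.8 width 7.5
spoke 144.2 width 11.5
spoke 217.5 width 9.0
scene 11 [354.7 196.9] r 0.0886 q deg 32.4
(array([0.04, 0.25, 5.95]), array([0., 0., 0.]))
```

View pics/w4.png

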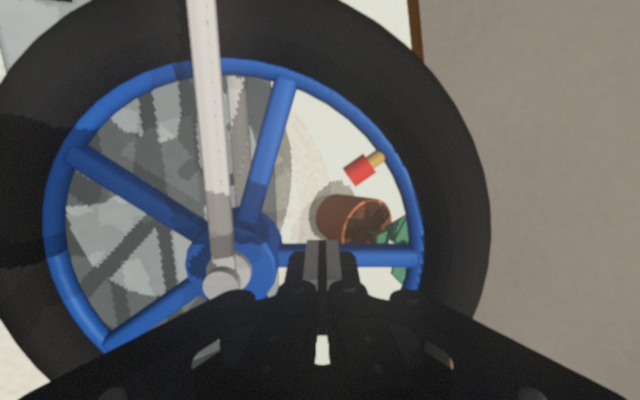

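The valve is now upper left at (360,170), and a spoke points nearly straight up the slope at y≈255. So q ≈ 35.5°, which leaves one last push of about 35°.

```bash
python3 -m inch '[0.2,-0.15,3,0,0,0,-1, 0.2,-0.15,6,0,0,0,-1, 0.2,-0.15,6,0,0,0,-1]'; python3 -c "
from h import *
where()";python3 -m inch '[-0.57,0.22,0,0,0,0,-1, -1.1,0.37,0,0,0,0,-1, -1.65,0.45,0,0,0,0,-1, -2.2,0.48,0,0,0,0,-1, -2.4,0.47,0,0,0,0,-1]';python3 -c "
from h import *
where();spokes();spokes(save='pics/w5.png');valve('scene')"
```

```text
time_s: 8.12
tool_pos: [0.6547, 0.0074, 0.1754]
ee_rot: [[0.262, 0.792, 0.551], [0.965, -0.215, -0.151], [-0.001, 0.572, -0.82]]
wrist_force: [-1.4, -0.4, 0.1]
grip_width: -0.0003
t 8.125 y,u,n mm [18.3 47.  -1.9] th 21.2 F [-1.4 -0.4  0.1]
time_s: 8.75
tool_pos: [0.6533, -0.0139, 0.1824]
ee_rot: [[0.259, 0.789, 0.558], [0.966, -0.212, -0.147], [0.002, 0.577, -0.817]]
wrist_force: [0.6, 6.3, 0.2]
grip_width: -0.0001
t 8.75 y,u,n mm [-2.7 54.5  1.3] th -2.8 F [0.6 6.3 0.2]
spoke 51.8 width 7.5
spoke 124.5 width 12.0
spoke 197.5 width 10.0
spoke 51.2 width 7.5
spoke 124.2 width 12.5
spoke 197.0 width 10.0
```

View pics/w5.png

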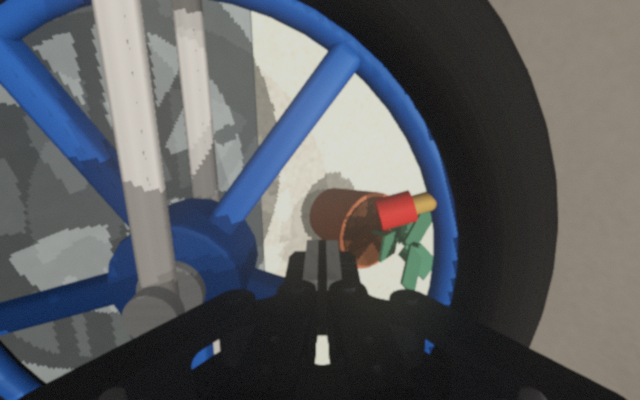

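```bash
python3 -m inch '[-0.4,0,0,0,0,0,-1, -0.8,-0.05,0,0,0,0,-1, -0.95,-0.1,0,0,0,0,-1, -0.95,-0.1,0,0,0,0,-1,-0.95,-0.1,0,0,0,0,-1]';python3 -c "
from h import *
where();spokes();spokes();spokes();valve('scene')"
```

```text
time_s: 9.52
tool_pos: [0.6503, -0.0236, 0.1809]
ee_rot: [[0.26, 0.789, 0.556], [0.966, -0.213, -0.149], [0.001, 0.576, -0.817]]
wrist_force: [-1.0, 5.1, 3.5]
grip_width: -0.0
t 9.525 y,u,n mm [-12.8  53.4   0.4] th -13.5 F [-1.   5.1  3.5]
spoke 40.5 width 7.0
spoke 114.2 width 9.5
spoke 186.8 width 9.5
spoke 40.5 width 7.0
spoke 114.2 width 9.5
spoke 186.8 width 9.5
spoke 40.5 width 7.0
spoke 114.2 width 9.5
spoke 186.8 width 9.5
```

```bash
python3 -m inch '[-0.15,-0.05,0,0,0,0,-1, -0.3,-0.08,0,0,0,0,-1, -0.3,-0.08,0,0,0,0,-1]';python3 -c "
from h import *
where();spokes()"; python3 -m inch '[0.5,0,0,0,0,0,-1, 0.5,0,-4,0,0,0,-1, 0,-3,-8,0,0,0,-1, 1.5,-6,-12,0,0,0,-1, 1.5,-6,-12,0,0,0,-1]'; python3 -c "
from h import *
where();spokes(0.0);spokes(.006,save='pics/w6.png');valve();valve('side');valve('scene')"
```

```text
time_s: 10.1
tool_pos: [0.6486, -0.0265, 0.1799]
ee_rot: [[0.26, 0.79, 0.556], [0.966, -0.213, -0.149], [0.001, 0.575, -0.818]]
wrist_force: [0.5, 3.6, 3.5]
grip_width: -0.0002
t 10.1 y,u,n mm [-16.1  52.    0. ] th -17.2 F [0.5 3.6 3.5]
spoke 36.2 width 7.5
spoke 111.2 width 7.5
spoke 184.5 width 6.0
time_s: 10.78
tool_pos: [0.5368, 0.0193, 0.2445]
ee_rot: [[0.259, 0.789, 0.557], [0.966, -0.212, -0.15], [-0.0, 0.576, -0.817]]
wrist_force: [-0.5, -0.2, 0.2]
grip_width: -0.0001
t 10.775 y,u,n mm [ -1.3  -9.1 121.8] th -172.0 F [-0.5 -0.2  0.2]
spoke -36.5 width 8.0
spoke 35.5 width 8.0
spoke 110.8 width 7.5
spoke 184.0 width 9.0
spoke -35.5 width 8.0
spoke 36.5 width 8.0
spoke 110.2 width 7.5
spoke 183.0 width 9.0
wrist 257 [452.4 188.6] r 0.0888 q deg 0.5
```

View pics/w6.png

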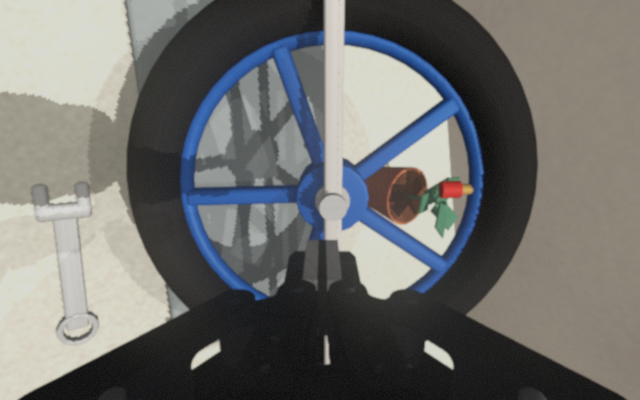

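The valve cap is at (452,189), almost level with the nut at (333,205), and the opposite spoke ends at (188,198). The angle estimates disagree by 1–3°, which suggests a small error in the hub offset. I'll measure bar, nut and spoke directly from this picture.

```bash
cat >> h.py <<'E'
def fine(f):
    im=cv2.imread(f);p=ctrl.camera_params("wrist");H,n,u,y=F
    hs=cv2.cvtColor(im,cv2.COLOR_BGR2HSV)
    uy=lambda q,o:(lambda X:np.array([X@u,X@y])*1e3)(hit("w",q,H+o*n,n,p)-H)
    B=[]
    for v in list(range(2,24,3))+list(range(158,184,3)):
        c=np.nonzero((hs[v,300:370,1]<70)&(hs[v,300:370,2]>110))[0]+300
        if len(c):print(v,c.min(),c.max(),end="; ");B.append(uy((c.mean(),v),.031))
    print();B=np.array(B);k=np.polyfit(B[:,1],B[:,0],1);print("bar u=k*y+c",k,"tilt deg",np.degrees(k[0]))
    blue=cv2.inRange(hs,(100,120,50),(125,255,255))
    S=[]
    for c in range(205,290,6):
        r=np.nonzero(blue[165:225,c])[0]+165;S.append(uy((c,r.mean()),.005))
    S=np.array(S);k2=np.polyfit(S[:,0],S[:,1],1);print("opp spoke y=k*u+c",k2,"deg",np.degrees(k2[0]))
    for s,c in redpx(im):
        if s>60:print("cap",c,uy(c,.004))
E
python3 -c "
from h import *
where();fine('pics/w6.png')"
```

```text
t 11.025 y,u,n mm [ -2.5  -8.6 118.9] th -163.7 F [-0.1  0.1 -0.4]
2 324 344; 5 324 344; 8 324 344; 11 324 344; 14 324 344; 17 324 344; 20 324 344; 23 324 344; 158 300 364; 161 300 360; 164 300 355; 167 300 342; 170 300 342; 173 300 342; 176 300 342; 179 324 342; 182 324 342; 
bar u=k*y+c [ 0.01308724 -2.8723005 ] tilt deg 0.7498434482700101
opp spoke y=k*u+c [ 0.02776208 -1.68017123] deg 1.590650229863484
cap [451.9 188.9] [87.36188745  0.96643024]
```

```bash
python3 -m inch '[0,0,0,0,0,0,-1,0,0,0,0,0,0,-1]' | head -1; sed -i 's/range(158,184,3)/range(178,190,2)/; s/300:370/312:358/g; s/\[0\]+300/[0]+312/' h.py; python3 -c "
from h import *
where();valve(save='pics/w7.png');fine('pics/w7.png');spokes()"
```

```text
time_s: 11.28
t 11.275 y,u,n mm [ -1.9  -8.5 119.4] th -167.7 F [ 0.5 -0.3  0.1]
wrist 254 [452.8 189.6] r 0.0889 q deg 0.5
2 324 344; 5 324 344; 8 324 344; 11 324 344; 14 324 344; 17 324 344; 20 324 344; 23 324 344; 178 324 342; 180 324 342; 182 324 342; 184 324 342; 186 324 342; 188 324 344; 
bar u=k*y+c [-0.00615352 -0.52254162] tilt deg -0.3525709150405906
opp spoke y=k*u+c [ 0.030117  -1.5228808] deg 1.7255769459084107
cap [452.8 189.6] [88.63417997  1.17141319]
spoke -35.5 width 8.0
spoke 37.0 width 8.0
spoke 110.5 width 8.0
spoke 183.2 width 8.5
```

q comes out at about +1.4° once the bar line is used as the reference. I'll make one small extra nudge on the same spoke.

```bash
python3 -m inch '[-0.6,3,4,0,0,0,-1, -0.6,6,6,0,0,0,-1, -0.6,6,9,0,0,0,-1, -0.6,6,11.9,0,0,0,-1, -0.6,6,11.9,0,0,0,-1]' | head -1; python3 -m inch '[0,0,0,0,0,0,-1]'|head -1; python3 -c "
from h import *
where();print(rel(F[0]-.0175*F[3]+.0517*F[2]))"
```

```text
time_s: 12.0
time_s: 12.12
t 12.125 y,u,n mm [-6.9 52.2  1.7] th -7.5 F [-0.7  0.6 -0.1]
(array([-1.06, -0.05,  0.16]), array([0., 0., 0.]))
```

```bash
python3 -m inch '[-0.5,-0.05,0,0,0,0,-1, -0.8,-0.05,0,0,0,0,-1, -1,-0.05,0,0,0,0,-1, -1.05,-0.05,0,0,0,0,-1, -1.05,-0.05,0,0,0,0,-1]'; python3 -m inch '[0,0,0,0,0,0,-1]'|head -1; python3 -c "
from h import *
where();spokes()"
```

```text
time_s: 12.75
tool_pos: [0.6477, -0.0264, 0.1811]
ee_rot: [[0.258, 0.789, 0.557], [0.966, -0.212, -0.147], [0.002, 0.576, -0.817]]
wrist_force: [0.6, 5.7, 1.6]
grip_width: -0.0
time_s: 12.88
t 12.875 y,u,n mm [-16.2  52.    1.5] th -17.3 F [1.3 5.  1.7]
spoke 36.5 width 7.0
spoke 111.0 width 8.5
spoke 182.5 width 10.0
```

```bash
python3 -m inch '[-0.1,-0.03,0,0,0,0,-1, -0.15,-0.05,0,0,0,0,-1, -0.15,-0.05,0,0,0,0,-1,-0.15,-0.05,0,0,0,0,-1]'|head -1; python3 -c "
from h import *
where();spokes()"; python3 -m inch '[0.6,0,0,0,0,0,-1, 0.6,0,-4,0,0,0,-1, 0.6,-3,-8,0,0,0,-1, 1.6,-6,-12,0,0,0,-1, 1.6,-6,-12,0,0,0,-1]'|head -1;python3 -m inch '[0,0,0,0,0,0,-1,0,0,0,0,0,0,-1,0,0,0,0,0,0,-1]' | head -1;python3 -c "
from h import *
where();valve(save='pics/w8.png');fine('pics/w8.png');spokes()"
```

```text
time_s: 13.42
t 13.425 y,u,n mm [-17.6  51.5   1.5] th -18.8 F [1.2 5.2 3.4]
spoke 34.8 width 7.5
spoke 109.8 width 6.5
spoke 181.2 width 9.5
time_s: 14.1
time_s: 14.48
t 14.475 y,u,n mm [ -4.   -9.5 120.1] th -157.2 F [-0.1 -0.4 -0.1]
wrist 260 [453.7 190. ] r 0.0888 q deg -1.2
2 326 346; 5 326 346; 8 326 346; 11 326 346; 14 326 346; 17 326 346; 20 326 346; 23 326 346; 178 326 344; 180 326 343; 182 326 343; 184 326 344; 186 326 347; 188 322 348; 
bar u=k*y+c [-0.00794741 -0.25488895] tilt deg -0.4553530714871041
opp spoke y=k*u+c [ 0.0022131  -1.30808095] deg 0.12680134963594059
cap [453.7 190. ] [88.43869401 -1.50271817]
spoke -37.2 width 8.5
spoke 35.0 width 8.0
spoke 108.8 width 7.5
spoke 181.5 width 9.0
```

```bash
python3 -c "
from h import *
import cv2
a=cv2.imread('pics/scene0.png');b=ctrl.read_camera('scene');c=cv2.imread('pics/side0.png');d=ctrl.read_camera('side')
for nm,x,y_,(r0,r1,c0,c1) in (('jar',a,b,(165,206,395,428)),('pot',a,b,(268,325,318,362)),('pump',a,b,(235,335,168,232)),('spanner',c,d,(252,294,272,302))):
    print(nm,np.abs(x[r0:r1,c0:c1].astype(int)-y_[r0:r1,c0:c1]).mean().round(2))
where();ctrl.finish_job()"
```

```text
jar 4.25
pot 4.09
pump 4.94
spanner 24.01
t 14.675 y,u,n mm [ -3.7  -9.4 120.6] th -158.5 F [0.3 0.3 0.2]
the job is handed in; nothing more can be done
```

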